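# Back off the knurled clamp ring and swing the strap off the casting

## Task

Free the casting in its clamping fixture without picking anything up or gripping anything. With a fingertip against its knurled rim, roll the big clamp ring anticlockwise (seen from above) until the line on its top has come round to the line on the stud for the second time, and leave it there with the two lines meeting. Only then push the steel strap under the ring gently sideways with a fingertip, off the casting and round to its stop, and leave the casting and the other things on the bench where they are.

Things in the scene. Friction and masses are not known exactly. Their poses are not given: they have to be found in the camera images.
- fixture: Fixed dark steel plate 20 mm thick. Origin on the table under the axis of its vertical stud; z up; +y runs towards the casting. The plate spans x -85 to +115, y -75 to +285 mm. The stud is 44 mm in diameter, top at 100 mm. A stop pin, 12 mm in diameter, top at 56 mm, stands at x +85, y -26 mm for the strap's open position.
- ring_centre (a point): Centre of the clamp ring on the stud axis, 84 mm above the table, half way up the rim. Plain steel, 28 mm tall (70 to 98 mm above the table), 100.6 mm in diameter over its 45 vertical knurl ribs (1.8 mm proud, 6.8 mm apart). It stays at its height, turns with a steady friction of 0.12 N m (2.5 N along the rim) and stays where it is left. Beside the rim there is 40 mm free all round.
- ring (a joint): Turning angle of the clamp ring, rad, growing as it turns anticlockwise seen from above (loosening). At 0 (and at every multiple of 6.283) the line on the ring meets the line on the stud. It starts between 1.2 and 4.6, so already past the stud's line; the line comes round the first time at 6.283 and the second time at 12.566. The thread ends at 14.4.
- ring_mark (a point): Outer end, at the rim, of the dark radial line (25 mm long, 6 mm wide) on the ring's top face, 49 mm from the axis, 98 mm above the table; turns with the ring. It is the only line on the ring.
- index_mark (a point): Outer end of the dark radial line (19 mm long, 6 mm wide) on the stud's top, 20 mm from the axis, 100 mm above the table. Does not turn; it runs from the axis along the fixture's +x.
- strap (a joint): Swing of the strap about the stud axis, rad. At 0 it points along the fixture's +y, its end above the casting's lug; it grows clockwise seen from above, towards the fixture's +x, up to the stop at 1.5. Starts between 0 and 0.1. Friction 0.15 N m; it stays where it is left.
- strap_end (a point): Middle of the far end of the strap, a flat steel bar 38 mm wide and 12 mm thick, from 54 to 66 mm above the table, reaching out 125 mm from the stud axis (so 75 mm past the ring's rim). The casting's lug lies 2 mm below it. This point is 60 mm above the table.
- casting: Cast aluminium housing, about 0.95 kg, loose on the fixture plate, 192 mm from the stud axis along fixture +y. Flange 136 mm in diameter, 12 mm thick, tapering to a 92 mm round top 98 mm above the table; a lug 44 mm wide, 32 mm high reaches 82 mm from its centre towards the stud, under the strap. Origin: centre of its underside.
- wrench: Bystander: steel wrench 190 mm long lying on the bench; origin under its middle.
- can: Bystander: grey can, 60 mm in diameter, 120 mm high; origin at the centre of its underside.
- gauge: Bystander: steel plug gauge standing upright, foot 48 mm in diameter, 100 mm high; origin at the centre of its underside.
There are look-alikes about, which are no part of the job. Several things have the shape of the casting; the one meant has the colours described above.

How it is judged (in metres and radians):
On the way, in this order (a step that is already met when the one before it is completed fails the run):
1. the ring's line has come round to the stud's line for the second time (value of joint ring between 12.316 and 12.816 rad), for 0.2 s.
2. the strap is swung round to its stop (value of joint strap above 1.3 rad), for 0.2 s.
At the end, for the whole second after the job is handed in: The ring rests at its second meeting of the lines (12.566 rad, within 0.25 rad), the strap is at its stop (beyond 1.3 of 1.5 rad), the casting stands within 12 mm of where it was and the bystanders within 30 mm (all of step 1 and value of joint strap above 1.3 rad and velocity of joint ring between -0.05 and 0.05 rad/s and distance of casting from where it was at the start of the episode below 0.012 m and angle between casting's own z axis and vertical below 0.1 rad and linear speed of casting below 0.02 m/s and distance of each of wrench, can, gauge from where it was at the start of the episode below 0.03 m); the robot touches nothing.
It fails at once if the strap is forced aside while the ring still clamps it (value of joint strap above 0.35 rad and value of joint ring below 12.2 rad).
It fails at once if the casting is lifted, tipped or pushed (distance of casting from where it was at the start of the episode above 0.012 m or angle between casting's own z axis and vertical above 0.1 rad).
It fails at once if the strap is pushed or squeezed hard (over 60 N) (contact force between the fingers and strap above 60 N).
It fails at once if a bystander is carried off or knocked over (distance of any of wrench, can, gauge from where it was at the start of the episode above 0.03 m or angle between any of can, gauge's own z axis and vertical above 0.3 rad).
It fails at once if the strap is gripped between the fingers instead of pushed (fingers on both its edges at once) (contact force between the fingers and strap_c1 above 2 N and contact force between the fingers and strap_c2 above 2 N).
It also fails if it takes over 67 s, if anything falls off the work surface, if the arm or the gripper's body presses on something with over 40 N, if the wrist force passes 120 N, or if a joint passes its speed limit or range.

## Robot

A 7-joint arm with a two-finger parallel gripper is mounted at the origin on the work surface. World frame = base frame: x ahead of the robot, y to its left, z up, the work surface at z = 0. Lengths are in m, angles in degrees, forces in N, time in s.
With the tool pointing down it reaches from about 0.425 to 0.925 m from the base axis. Payload 6.8 kg.
Tool frame: the origin (TCP) lies midway between the tips of the shut fingers; the grasp point (between the pads) lies 19 mm behind it (env.grip_depth is the distance from the TCP to the grasp point, in m); z points along the fingers, y is the direction in which the jaws open and shut (so a half turn about z gives the same grasp; the last joint's range is limited). The gripper opens to 85 mm and grips with 20 to 120 N. Pads are 22 mm wide; open, the fingers measure 114 mm over their backs; the gripper's body (76 mm by 85 mm) begins 54 mm behind the grasp point. The pads swing forward as they close: fully open they stand 13 mm farther back than shut.
Start: joints at [-71.167, 27.33, 1.283, 89.118, -0.659, 63.558, -4.761], TCP at [0.286, 0.612, 0.231] pointing down, gripper open.
Joint ranges: [-169.35, 169.35], [-19.33, 120.38], [-80.79, 83.38], [13.8, 139.57], [-78.32, 258.32], [9.67, 109.79], [-169.56, 169.56]. Speed limits (degrees/s): [136.94, 136.94, 180, 180, 180, 180, 180].

## Interface

Orientations are given as [roll, pitch, yaw] about the fixed x, y, z axes, in that order (R = Rz(yaw) Ry(pitch) Rx(roll)).
In Python, from cell import state, read_camera, workorder, env gives the robot as it stands.
- The arm moves only by the shell command python3 -m creep 'ROWS' [FORCE]. ROWS is JSON, a list that holds one entry, the list of rows, each a list of 7 numbers: the finger opening in m, from 0 to 0.0854, then the shift along the tool's x, y, z in m, then the turn, a rotation vector about the tool's x, y, z in rad. In form: [[[grip, tx, ty, tz, ax, ay, az], ...]]. A call has 1 to 8 rows; each row is the pose to reach, as a shift and turn from the pose commanded when the call began, along the tool's axes at that moment; what a row does not reach only later rows make up. A row lasts 1/12 s, in which the tool goes at most 41.7 mm and 7.16 degrees, less where a joint would pass 70% of its speed; a pose out of reach is approached as far as the arm can. A call with a gripper value outside its range is refused whole. The fingers move at their own pace and stop on an object; FORCE is the grip in N (left out, the last holds). Time passes only in rows, so rows that repeat a pose let the fingers close. It gives the time, the measured TCP pose, the force and the opening at its end, in the units of the state.
- state(): the state, without advancing time (a new reading comes with each control period).
- read_camera(name): name is "scene" or "top" or "wrist"; returns a dict with "pixels" (400x640x3 uint8, red, green, blue), "K" (3x3 intrinsics, pixels), "rvec" (rotation vector, rad) and "tvec" (3), from world to camera coordinates, as OpenCV has them; the wrist camera has in their place "tool_from_camera" (4x4, takes a point from camera to tool coordinates, whose origin is the TCP and whose axes are the flange's). Camera axes: x right, y down, z forward; pixel columns grow to the right and rows downward; lengths in m; the calibration is good to about 2 mm. A picture is of the moment at which its call begins: read the wrist's pose just before it. There is no depth.
- workorder.sign_off(): hands the job in, once; it reports no verdict.
The state is a dict: "clock": time; "joint_pos": joint angles; "qvel": joint speeds; "joint_efforts": joint torques, N m; "position": TCP position; "eef_rot": TCP orientation; "contact_force": force on the tool from outside, world axes, zero at the start; "torque": the same for the moment, N m; "width": finger opening in m.
Only numpy, scipy, OpenCV 4.12 (cv2) and the standard library are available. Lean on these libraries where they do the work, as an engineer would, in place of code of your own. Each camera call takes 0.05 s, during which the arm holds its last target.

## Working session

There is one attempt and no reset: what is moved stays moved. The work goes in short steps, Python scripts to look and compute and a shell command to move; the robot and the scene stay as the last step left them, time stands still between calls to the robot, and variables do not carry over. Pictures are saved under pics/ and viewed, and the job is handed in when it is done.

```bash
ls; mkdir -p pics; python3 - <<'E'
from cell import state, read_camera, env
import cv2
s=state();print(s); print(env.grip_depth)
for n in ["scene","top","wrist"]:
    c=read_camera(n);cv2.imwrite(f"pics/{n}0.png",c["pixels"][:,:,::-1]);print(n,{k:v for k,v in c.items() if k!="pixels"})
E
```

```text
pics
{'clock': 0.0, 'joint_pos': array([-71.16988978,  27.37549523,   1.27932002,  89.17786968,
        -0.66019708,  63.55863913,  -4.759868  ]), 'qvel': array([-0.00433975, -0.04529817,  0.0436237 ,  0.03436675, -0.05743281,
       -0.03267654,  0.01430902]), 'joint_efforts': array([ 2.28921863e-04, -5.96467638e+01,  1.60826314e+00, -2.81201041e+01,
        1.25361403e-02,  9.51319991e-03,  5.42172268e-05]), 'position': array([0.28527128, 0.61110076, 0.23033226]), 'eef_rot': array([-1.79895500e+02,  6.31792572e-03,  1.54978875e+02]), 'contact_force': array([-0.30247863, -0.56624896,  0.03912825]), 'torque': array([ 0.01995266, -0.01310842,  0.00081054]), 'width': 0.08515716919342121}
0.0187
scene {'K': array([[372.91741271,   0.        , 322.29243326],
       [  0.        , 372.91741271, 205.42885766],
       [  0.        ,   0.        ,   1.        ]]), 'rvec': array([ 1.7004536 ,  1.91031835, -0.72423017]), 'tvec': array([ 0.04844486, -0.28515296,  1.5657242 ])}
top {'K': array([[499.04257152,   0.        , 313.66127738],
       [  0.        , 499.04257152, 202.97732348],
       [  0.        ,   0.        ,   1.        ]]), 'rvec': array([ 2.18477589, -2.19228602,  0.07151806]), 'tvec': array([0.04015216, 0.4913986 , 1.59082022])}
wrist {'K': array([[335.26592699,   0.        , 318.85776753],
       [  0.        , 335.26592699, 198.64922315],
       [  0.        ,   0.        ,   1.        ]]), 'tool_from_camera': array([[-8.76593270e-04, -9.61113817e-01, -2.76151160e-01,
         7.02626321e-02],
       [ 9.99999593e-01, -7.82912849e-04, -4.49480485e-04,
         9.94107894e-04],
       [ 2.15799613e-04, -2.76151441e-01,  9.61114111e-01,
        -1.43586286e-01],
       [ 0.00000000e+00,  0.00000000e+00,  0.00000000e+00,
         1.00000000e+00]])}
```

View pics/top0.png

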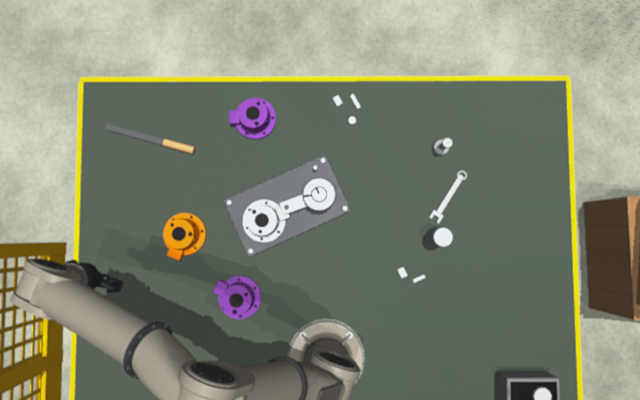

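View pics/scene0.png

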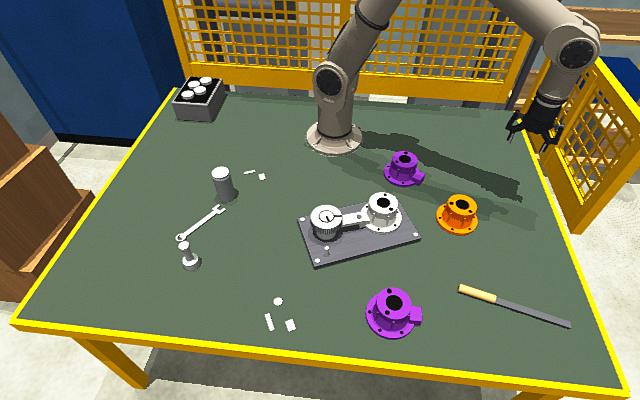

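View pics/wrist0.png

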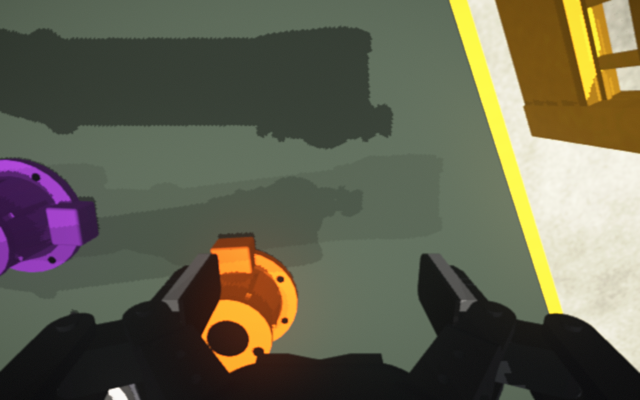

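The top view shows three things shaped like the casting besides the grey one on the plate: purple at (254,118), purple at (239,297) and orange at (183,234). The aluminium-grey one at (262,220), with its lug under the strap, fits the description. The ring is at (319,194). I'll confirm this in a crop and measure.

```bash
cat > h.py <<'E'
import numpy as np,cv2
from cell import state,read_camera
def ray(c,uv):
    R=cv2.Rodrigues(np.array(c["rvec"]))[0];t=np.array(c["tvec"])
    d=R.T@np.linalg.inv(c["K"])@np.array([uv[0],uv[1],1.]);o=-R.T@t
    return o,d
def atz(c,uv,z):
    o,d=ray(c,uv);return o+d*(z-o[2])/d[2]
def proj(c,P):
    return cv2.projectPoints(np.array(P,float).reshape(-1,3),np.array(c["rvec"]),np.array(c["tvec"]),np.array(c["K"]),None)[0].reshape(-1,2)
E
python3 - <<'E'
from h import *
for n,(x0,y0,w,h) in {"top":(215,145,145,115),"scene":(290,180,140,90)}.items():
    c=read_camera(n);im=c["pixels"][y0:y0+h,x0:x0+w,::-1]
    cv2.imwrite(f"pics/{n}_z.png",cv2.resize(im,None,fx=5.5,fy=5.0 if n=="top" else 5.5,interpolation=cv2.INTER_CUBIC))
    if n=="top":
        a=atz(c,(319,194),.098);b=atz(c,(262.5,220.5),.098);print(a,b,np.linalg.norm(a-b),np.degrees(np.arctan2(*(b-a)[[1,0]])))
E
```

```text
[0.51365481 0.02207922 0.098     ] [0.43320705 0.1946248  0.098     ] 0.19037810098731842 114.99684449255733
```

View pics/top_z.png

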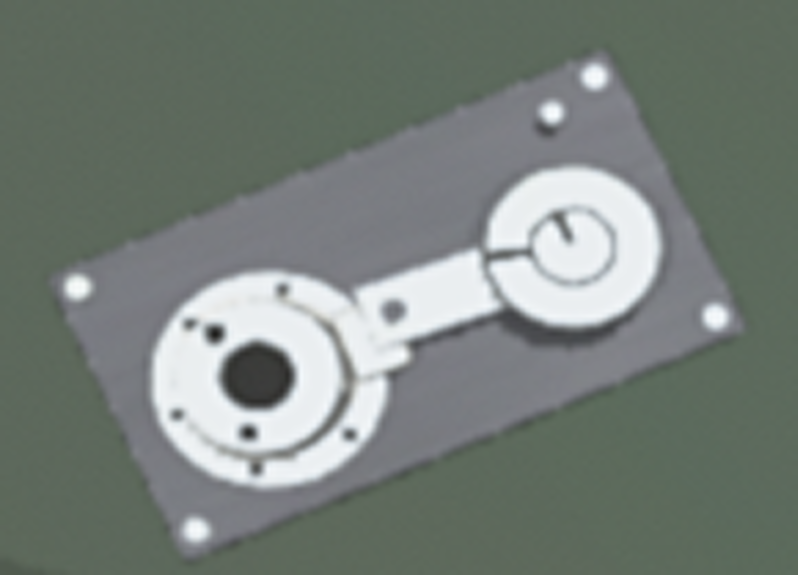

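View pics/scene_z.png

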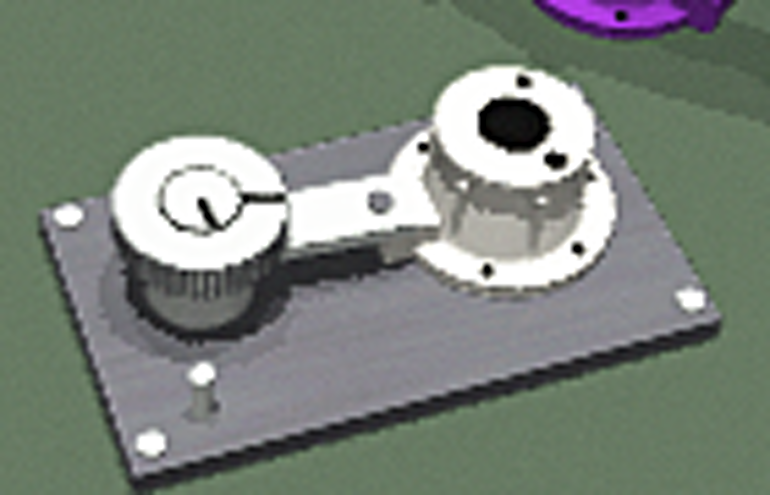

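The crop confirms it: the grey casting is on the dark plate with its lug under the strap. The ring axis is at about (0.514, 0.022), and fixture +x points 25° from world x. The ring's line points to about 99°, so ring ≈ 1.30 rad and there are about 646° to turn. Next I'll move over with the fingers shut.

```bash
cat >> h.py <<'E'
C=np.array([0.514,0.022])
from scipy.spatial.transform import Rotation as Ro
def goal(x,y,z,yaw):
    s=state();R=Ro.from_euler('xyz',s["eef_rot"],degrees=True)
    T=Ro.from_euler('xyz',[180,0,yaw],degrees=True)
    d=R.inv().apply(np.array([x,y,z])-s["position"])
    print("shift",d.round(4),"rot",(R.inv()*T).as_rotvec().round(3))
def st():
    s=state();p=s["position"][:2]-C;f=s["contact_force"]
    ph=np.arctan2(p[1],p[0]);u=np.array([np.cos(ph),np.sin(ph)]);t=np.array([-u[1],u[0]])
    print("t %.2f"%s["clock"],"pos",s["position"].round(4),"rot",s["eef_rot"].round(1),"q",s["joint_pos"].round(0),"w %.4f"%s["width"])
    print(" R %.4f phi %.1f"%(np.hypot(*p),np.degrees(ph)),"Frad %.1f Ftan %.1f Fz %.1f"%(f[:2]@u,f[:2]@t,f[2]))
E
python3 -m creep '[[[0,-0.03,-0.03,0,0,0,0.12],[0,-0.06,-0.06,0,0,0,0.24],[0,-0.09,-0.09,0,0,0,0.36],[0,-0.12,-0.12,0,0,0,0.48],[0,-0.15,-0.15,0,0,0,0.6],[0,-0.18,-0.18,0,0,0,0.72],[0,-0.2,-0.21,0,0,0,0.84],[0,-0.22,-0.23,0,0,0,0.96]]]' 20
python3 -c "
from h import *
st();goal(0.465,0.092,0.2,-55)"
```

```text
clock: 0.92
position: [0.3878, 0.3059, 0.2312]
eef_rot: [-179.9, 0.0, 99.5]
contact_force: [0.8, -0.2, -0.2]
width: -0.0
t 0.92 pos [0.3878 0.3059 0.2312] rot [-179.9    0.    99.5] q [-60.  10.  17. 114.  -4.  56. -32.] w -0.0000
 R 0.3107 phi 114.0 Frad -0.5 Ftan -0.7 Fz -0.2
shift [-0.2236  0.041   0.0313] rot [1.000e-03 2.000e-03 2.696e+00]
```

```bash

python3 -m creep '[[[0,-0.03,0.005,0,0,0,0.12],[0,-0.06,0.01,0,0,0,0.24],[0,-0.09,0.015,0,0,0,0.36],[0,-0.12,0.02,0,0,0,0.48],[0,-0.15,0.025,0,0,0,0.6],[0,-0.18,0.03,0,0,0,0.72],[0,-0.2,0.035,0,0,0,0.84],[0,-0.222,0.04,0,0,0,0.96]]]' 
python3 -m creep '[[[0,0,0,0,0,0,0.12],[0,0,0,0,0,0,0.24],[0,0,0,0,0,0,0.36],[0,0,0,0,0,0,0.48],[0,0,0,0,0,0,0.6],[0,0,0,0,0,0,0.72],[0,0,0,0,0,0,0.84],[0,0,0,0,0,0,0.96]]]' 
python3 -c "
from h import *
st();goal(0.465,0.092,0.2,-55)"
```

```text
clock: 1.58
position: [0.4657, 0.0971, 0.2315]
eef_rot: [-180.0, -0.0, 44.6]
contact_force: [0.0, 1.1, -0.4]
width: 0.0001
clock: 2.25
position: [0.4654, 0.0984, 0.2314]
eef_rot: [-180.0, -0.0, -10.4]
contact_force: [0.1, -0.0, -0.8]
width: 0.0004
t 2.25 pos [0.4654 0.0984 0.2314] rot [-180.    -0.   -10.4] q [ -54.    9.   39.  118.   -7.   56. -112.] w 0.0004
 R 0.0906 phi 122.5 Frad -0.1 Ftan -0.0 Fz -0.8
shift [0.0008 0.0064 0.0314] rot [-0.     0.     0.779]
```

```bash

python3 -m creep '[[[0,0,0,0,0,0,0.12],[0,0,0,0.01,0,0,0.24],[0,0,0,0.03,0,0,0.36],[0,0,0.001,0.05,0,0,0.48],[0,0,0.003,0.07,0,0,0.6],[0,0,0.005,0.09,0,0,0.72],[0,0,0.006,0.11,0,0,0.74],[0,0,0.006,0.11,0,0,0.74]]]' 
python3 - <<'E'
from h import *
st()
c=read_camera("wrist");cv2.imwrite("pics/w1.png",c["pixels"][:,:,::-1])
c=read_camera("top");cv2.imwrite("pics/t1.png",cv2.resize(c["pixels"][120:260,200:380,::-1],None,fx=4,fy=4))
E
```

```text
clock: 2.92
position: [0.462, 0.0919, 0.1186]
eef_rot: [179.7, 0.0, -52.5]
contact_force: [-0.8, 1.2, -1.1]
width: -0.0
t 2.92 pos [0.462  0.0919 0.1186] rot [179.7   0.  -52.5] q [ -53.   22.   42.  124.  -21.   42. -139.] w -0.0000
 R 0.0871 phi 126.6 Frad 1.5 Ftan -0.1 Fz -1.1
```

View pics/w1.png

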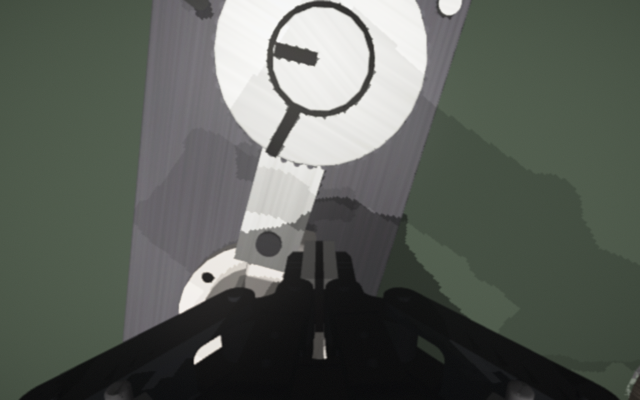

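View pics/t1.png

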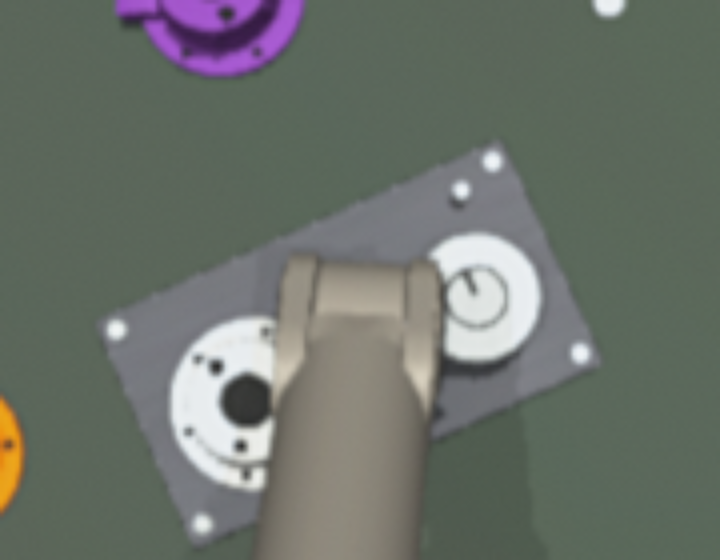

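The wrist picture shows the ring centre at about (321,59), its line ending at (271,152), and the stud line ending at (276,50). I'll check the centre from these, then go down beside the rim.

```bash
cat >> h.py <<'E'
def wat(c,s,uv,z):
    M=np.array(c["tool_from_camera"]);R=Ro.from_euler('xyz',s["eef_rot"],degrees=True).as_matrix()
    d=R@M[:3,:3]@np.linalg.inv(c["K"])@np.array([uv[0],uv[1],1.]);o=R@M[:3,3]+s["position"]
    return o+d*(z-o[2])/d[2]
E
python3 -m creep '[[[0,0,0,0.01,0,0,0],[0,0,0,0.02,0,0,0],[0,0,0,0.03,0,0,0],[0,0.005,0,0.04,0,0,0],[0,0.01,0,0.04,0,0,0],[0,0.015,0,0.04,0,0,0],[0,0.02,0,0.04,0,0,0],[0,0.022,0,0.04,0,0,0]]]' 
python3 - <<'E'
from h import *
st()
s=state();c=read_camera("wrist");cv2.imwrite("pics/w2.png",c["pixels"][:,:,::-1])
E
```

```text
clock: 3.68
position: [0.4788, 0.0742, 0.0818]
eef_rot: [-179.9, -0.0, -52.5]
contact_force: [0.6, 0.9, 0.5]
width: -0.0001
t 3.68 pos [0.4788 0.0742 0.0818] rot [-179.9   -0.   -52.5] q [ -47.   26.   38.  124.  -26.   38. -133.] w -0.0001
 R 0.0630 phi 124.0 Frad 0.5 Ftan -1.0 Fz 0.5
```

View pics/w2.png

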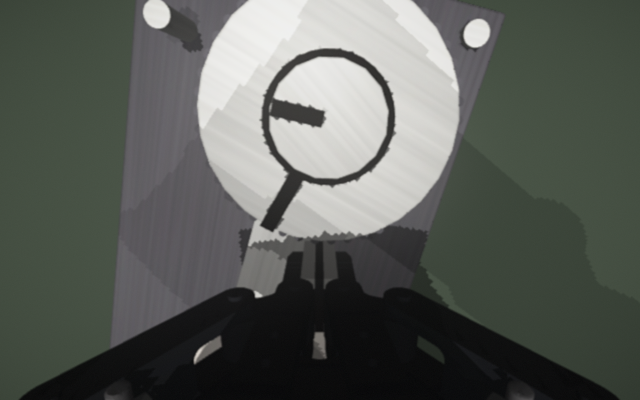

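```bash
python3 - <<'E'
from h import *
s=state();c=read_camera("wrist")
a=wat(c,s,(329,116),.1);m=wat(c,s,(266,229),.098);i=wat(c,s,(272,108),.1)
ang=lambda p:np.degrees(np.arctan2(*(p-a)[[1,0]]))
print(a,ang(m),ang(i),np.linalg.norm(m-a),np.linalg.norm(i-a),(ang(m)-ang(i)))
s=state();R=Ro.from_euler('xyz',s["eef_rot"],degrees=True);print(R.inv().apply(np.array([*C,.08])-s["position"]),R.inv().apply(a-s["position"]))
E
```

```text
[0.51613994 0.02089646 0.1       ] 98.05633490898353 29.680940286914563 0.05135129615068999 0.020811657668147684 68.37539462206897
[0.06340766 0.00383923 0.00175467] [ 0.06559456  0.0027944  -0.0182434 ]
```

```bash
sed -i 's/C=np.array(.*/C=np.array([0.515,0.0215])/' h.py
python3 -m creep '[[[0,0.001,0.002,0.002,0,0,0],[0,0.002,0.003,0.003,0,0,0],[0,0.002,0.003,0.003,0,0,0]]]'; python3 -c "
from h import *
st()"
python3 -m creep '[[[0,0.001,0,0,0,0,0],[0,0.002,0,0,0,0,0],[0,0.002,0,0,0,0,0]]]'; python3 -c "
from h import *
st()"
python3 -m creep '[[[0,0.001,0,0,0,0,0],[0,0.002,0,0,0,0,0],[0,0.002,0,0,0,0,0]]]'; python3 -c "
from h import *
st()"
```

```text
clock: 4.03
position: [0.4762, 0.0715, 0.0781]
eef_rot: [180.0, 0.0, -52.4]
contact_force: [0.2, 0.3, 1.1]
width: -0.0
t 4.03 pos [0.4762 0.0715 0.0781] rot [180.    0.  -52.4] q [ -46.   26.   38.  124.  -27.   37. -132.] w -0.0000
 R 0.0633 phi 127.9 Frad 0.1 Ftan -0.3 Fz 1.1
clock: 4.28
position: [0.4779, 0.0701, 0.0783]
eef_rot: [-180.0, 0.0, -52.4]
contact_force: [0.4, -0.5, -0.2]
width: 0.0
t 4.28 pos [0.4779 0.0701 0.0783] rot [-180.     0.   -52.4] q [ -46.   26.   38.  124.  -27.   37. -132.] w 0.0000
 R 0.0611 phi 127.3 Frad -0.6 Ftan -0.1 Fz -0.2
clock: 4.53
position: [0.4781, 0.0699, 0.0782]
eef_rot: [180.0, 0.2, -52.4]
contact_force: [-4.8, 4.7, 3.5]
width: -0.0002
t 4.53 pos [0.4781 0.0699 0.0782] rot [180.    0.2 -52.4] q [ -46.   26.   37.  124.  -27.   38. -132.] w -0.0002
 R 0.0608 phi 127.4 Frad 6.6 Ftan 1.0 Fz 3.5
```

```bash

python3 -m creep '[[[0,0.001,0,0,0,0,0],[0,0.002,0,0,0,0,0],[0,0.002,0.0025,0,0,0,-0.044],[0,0.0022,0.005,0,0,0,-0.087],[0,0.0025,0.0075,0,0,0,-0.131],[0,0.0029,0.01,0,0,0,-0.175]]]'; python3 - <<'E'
from h import *
st()
s=state();c=read_camera("wrist");cv2.imwrite("pics/w3.png",c["pixels"][:,:,::-1])
E
```

```text
clock: 5.03
position: [0.4708, 0.0632, 0.078]
eef_rot: [180.0, 0.3, -42.1]
contact_force: [-6.2, 9.5, 5.3]
width: 0.0003
t 5.03 pos [0.4708 0.0632 0.078 ] rot [180.    0.3 -42.1] q [ -43.   25.   35.  125.  -24.   37. -123.] w 0.0003
 R 0.0607 phi 136.7 Frad 11.0 Ftan -2.6 Fz 5.3
```

View pics/w3.png

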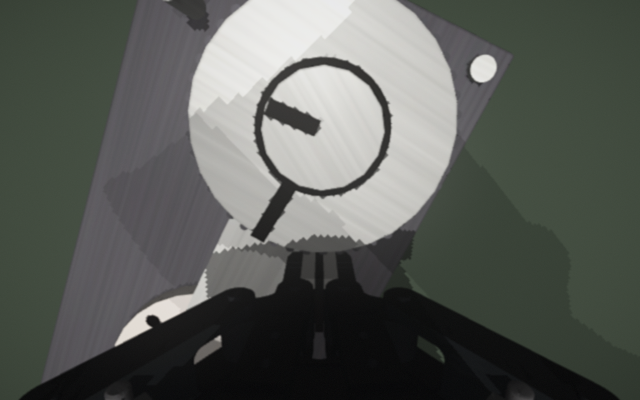

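The ring turns with the finger: its line stays at about (262,236) in the tool's view while the stud line rotates. The tangential force is 2.6 N, as expected. I'll continue with 40° arcs.

```bash

for i in 1 2; do python3 -m creep '[[[0,0.0002,0.005,0,0,0,-0.087],[0,0.0009,0.01,0,0,0,-0.175],[0,0.002,0.0149,0,0,0,-0.262],[0,0.0035,0.0197,0,0,0,-0.349],[0,0.0054,0.0243,0,0,0,-0.436],[0,0.0077,0.0288,0,0,0,-0.524],[0,0.0104,0.033,0,0,0,-0.611],[0,0.0135,0.037,0,0,0,-0.698]]]' >/dev/null; python3 - <<'E'
from h import *
st()
s=state();c=read_camera("wrist");cv2.imwrite("pics/w4_%d.png"%(s["clock"]*10),c["pixels"][:,:,::-1])
E
done; ls pics
```

```text
t 5.75 pos [0.4542 0.0242 0.0776] rot [-180.     0.4   -2.1] q [-31.  22.  24. 127. -16.  35. -87.] w -0.0002
 R 0.0609 phi 177.4 Frad 9.1 Ftan -2.7 Fz 5.3
t 6.47 pos [ 0.4663 -0.0152  0.0775] rot [-179.8    0.3   37.8] q [-18.  22.  14. 125.  -9.  35. -49.] w 0.0001
 R 0.0610 phi -143.0 Frad 7.4 Ftan -2.0 Fz 4.8
scene0.png
scene_z.png
t1.png
top0.png
top_z.png
w1.png
w2.png
w3.png
w4_57.png
w4_64.png
wrist0.png
```

View pics/w4_64.png

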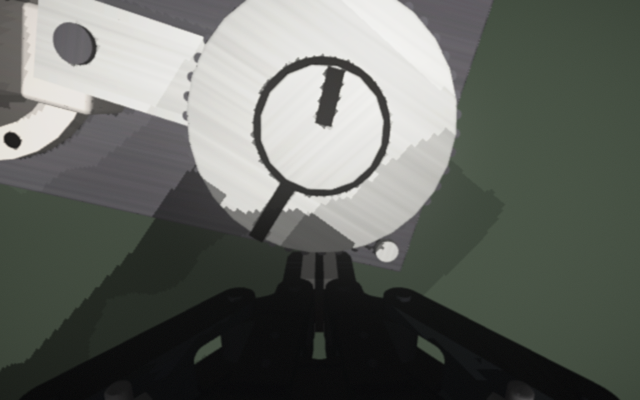

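No slip; the line is still at (262,236). Continuing, pressed in about 0.6 mm more.

```bash

for i in 1 2; do python3 -m creep '[[[0,0.0006,0.005,0,0,0,-0.087],[0,0.0014,0.01,0,0,0,-0.175],[0,0.0026,0.0149,0,0,0,-0.262],[0,0.0041,0.0197,0,0,0,-0.349],[0,0.006,0.0243,0,0,0,-0.436],[0,0.0083,0.0288,0,0,0,-0.524],[0,0.011,0.033,0,0,0,-0.611],[0,0.0141,0.037,0,0,0,-0.698]]]' >/dev/null; python3 - <<'E'
from h import *
st()
s=state();c=read_camera("wrist");cv2.imwrite("pics/w5_%d.png"%(s["clock"]*10),c["pixels"][:,:,::-1])
E
done; ls -t pics|head -1
```

```text
t 7.18 pos [ 0.5011 -0.0379  0.0775] rot [-179.8    0.2   77.7] q [ -6.  24.   4. 120.  -3.  37. -13.] w -0.0000
 R 0.0611 phi -103.2 Frad 8.3 Ftan -1.6 Fz 1.4
t 7.90 pos [ 0.5426 -0.0331  0.0777] rot [-179.9    0.2  117.6] q [  1.  27.  -5. 114.   4.  39.  21.] w 0.0004
 R 0.0611 phi -63.2 Frad 8.4 Ftan -2.7 Fz -3.8
w5_79.png
```

```bash

for i in 1 2; do python3 -m creep '[[[0,0.0005,0.005,0,0,0,-0.087],[0,0.0013,0.01,0,0,0,-0.175],[0,0.0024,0.0149,0,0,0,-0.262],[0,0.0039,0.0197,0,0,0,-0.349],[0,0.0058,0.0243,0,0,0,-0.436],[0,0.0081,0.0288,0,0,0,-0.524],[0,0.0108,0.033,0,0,0,-0.611],[0,0.0139,0.037,0,0,0,-0.698]]]' >/dev/null; python3 - <<'E'
from h import *
st()
s=state();c=read_camera("wrist");cv2.imwrite("pics/w6_%d.png"%(s["clock"]*10),c["pixels"][:,:,::-1])
E
done; cp pics/$(ls -t pics|head -1) pics/last6.png
```

```text
t 8.62 pos [ 0.5714 -0.0024  0.0783] rot [-179.9    0.3  157.6] q [  6.  29. -15. 110.  11.  42.  51.] w -0.0003
 R 0.0612 phi -22.9 Frad 7.0 Ftan -2.0 Fz -4.6
t 9.33 pos [0.5735 0.0396 0.0788] rot [-179.9    0.3 -162.3] q [  9.  31. -25. 109.  19.  44.  81.] w -0.0000
 R 0.0613 phi 17.2 Frad 6.6 Ftan -3.3 Fz -4.0
```

View pics/last6.png

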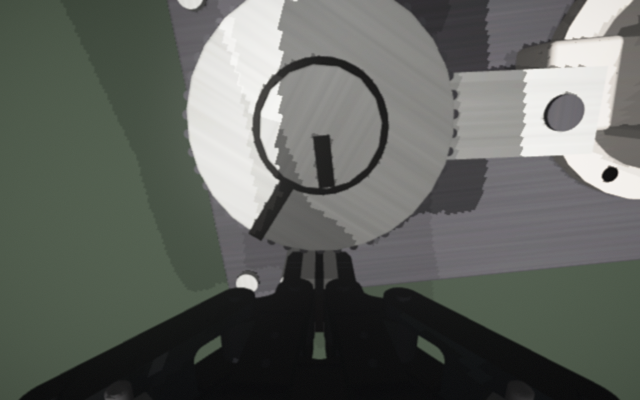

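```bash

for i in 1 2; do python3 -m creep '[[[0,0.0007,0.005,0,0,0,-0.087],[0,0.0017,0.01,0,0,0,-0.175],[0,0.0029,0.0149,0,0,0,-0.262],[0,0.0044,0.0197,0,0,0,-0.349],[0,0.0063,0.0243,0,0,0,-0.436],[0,0.0086,0.0288,0,0,0,-0.524],[0,0.0113,0.033,0,0,0,-0.611],[0,0.0144,0.037,0,0,0,-0.698]]]' >/dev/null; python3 - <<'E'
from h import *
st()
s=state();c=read_camera("wrist");cv2.imwrite("pics/w7_%d.png"%(s["clock"]*10),c["pixels"][:,:,::-1])
E
done; cp pics/$(ls -t pics|head -1) pics/last7.png
```

```text
t 10.05 pos [0.5482 0.0729 0.0789] rot [-179.8    0.3 -122.2] q [ 14.  31. -36. 111.  25.  45. 112.] w -0.0001
 R 0.0611 phi 57.1 Frad 6.6 Ftan -2.7 Fz -3.9
t 10.77 pos [0.5077 0.082  0.0789] rot [-179.8    0.3  -82.1] q [ 21.  32. -46. 116.  32.  45. 144.] w 0.0002
 R 0.0610 phi 96.9 Frad 8.0 Ftan -2.6 Fz -2.0
```

View pics/last7.png

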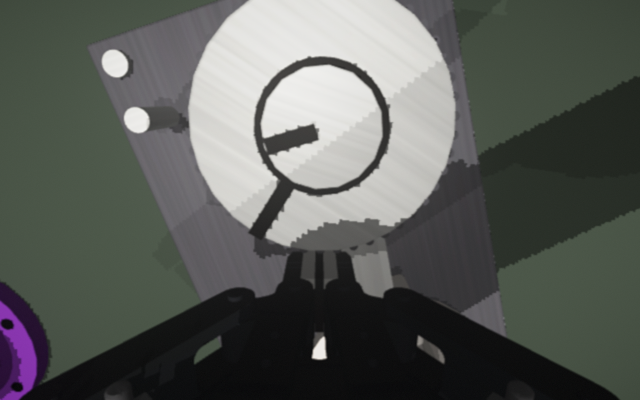

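The line is at (259,233), about 53° past the stud's line, so the first meeting is done and ring ≈ 7.2. About 310° are left. I'll back off, lift, rewind the wrist and start again at φ≈140°.

```bash
python3 - <<'E'
from h import *
s=state();c=read_camera("wrist")
a=wat(c,s,(322,126),.1);m=wat(c,s,(257,236),.098);i=wat(c,s,(262,147),.1)
ang=lambda p:np.degrees(np.arctan2(*(p-a)[[1,0]]))
print(a,ang(m),ang(i),(ang(m)-ang(i)),ang(m)-25)
E
python3 -m creep '[[[0,-0.008,-0.001,0,0,0,0],[0,-0.018,-0.001,0,0,0,0],[0,-0.02,0,-0.02,0,0,0],[0,-0.02,0.01,-0.05,0,0,0],[0,-0.02,0.03,-0.08,0,0,0.12],[0,-0.015,0.05,-0.08,0,0,0.24],[0,-0.005,0.051,-0.08,0,0,0.36],[0,-0.005,0.051,-0.08,0,0,0.48]]]'
for i in 1 2 3 4; do python3 -m creep '[[[0,0,0,0,0,0,0.12],[0,0,0,0,0,0,0.24],[0,0,0,0,0,0,0.36],[0,0,0,0,0,0,0.48],[0,0,0,0,0,0,0.6],[0,0,0,0,0,0,0.72],[0,0,0,0,0,0,0.84],[0,0,0,0,0,0,0.96]]]' >/dev/null; python3 -c "
from h import *
st()"; done
python3 -c "
from h import *
goal(0.4575,0.0697,0.14,-40)"
```

```text
[0.51471298 0.02098509 0.1       ] 67.27982632967009 27.10916706801263 40.170659261657455 42.27982632967009
clock: 11.53
position: [0.4546, 0.0753, 0.1586]
eef_rot: [-179.9, -0.1, -110.4]
contact_force: [1.0, -1.3, -0.5]
width: 0.0003
t 12.20 pos [0.4553 0.0774 0.1583] rot [-180.    -0.  -165.3] q [ 14.  16. -36. 120.  13.  48.  75.] w 0.0000
 R 0.0818 phi 136.9 Frad 0.5 Ftan 0.2 Fz -0.1
t 12.87 pos [0.4553 0.0774 0.1583] rot [-180.     0.   139.7] q [  5.  15. -26. 120.   9.  47.  24.] w 0.0000
 R 0.0818 phi 136.9 Frad -1.1 Ftan -0.6 Fz -0.1
t 13.53 pos [0.4553 0.0774 0.1583] rot [-180.     0.    84.7] q [ -3.  14. -17. 121.   5.  46. -28.] w -0.0005
 R 0.0818 phi 136.9 Frad 0.0 Ftan -0.0 Fz 0.2
t 14.20 pos [0.4552 0.0775 0.1583] rot [180.    0.   29.7] q [-10.  13.  -8. 121.   3.  46. -80.] w -0.0001
 R 0.0819 phi 136.9 Frad -0.2 Ftan -0.6 Fz 0.3
shift [-0.0019  0.0079  0.0183] rot [0.    0.    1.216]
```

```bash

python3 -m creep '[[[0,0,0,0,0,0,0.12],[0,0,0,0,0,0,0.24],[0,0,0,0,0,0,0.36],[0,0,0,0,0,0,0.48],[0,0,0,0,0,0,0.6],[0,0,0,0,0,0,0.72],[0,0,0,0,0,0,0.84],[0,0,0,0,0,0,0.96]]]' >/dev/null
python3 -m creep '[[[0,0,0,0.01,0,0,0.12],[0,0,0,0.03,0,0,0.24],[0,0,0,0.05,0,0,0.28],[0,0,0,0.07,0,0,0.28],[0,0,0,0.08,0,0,0.28],[0,0,0,0.08,0,0,0.28]]]' >/dev/null
python3 -c "
from h import *
st();a=np.radians(-41+180);p=C+.0625*np.array([np.cos(a),np.sin(a)]);goal(*p,.078,-41)"
```

```text
t 15.37 pos [0.4538 0.0771 0.0765] rot [ 1.798e+02  1.000e-01 -4.100e+01] q [ -20.   21.    3.  125.   -2.   34. -147.] w -0.0000
 R 0.0827 phi 137.8 Frad 0.6 Ftan -0.3 Fz 0.2
shift [ 0.0201  0.0018 -0.0015] rot [0.004 0.002 0.   ]
```

```bash

python3 -m creep '[[[0,0.007,0.001,-0.001,0,0,0],[0,0.014,0.002,-0.001,0,0,0],[0,0.019,0.002,-0.001,0,0,0],[0,0.021,0.002,-0.001,0,0,0],[0,0.023,0.002,-0.001,0,0,0],[0,0.0245,0.002,-0.001,0,0,0],[0,0.0245,0.002,-0.001,0,0,0]]]' >/dev/null
python3 - <<'E'
from h import *
st()
s=state();c=read_camera("wrist");cv2.imwrite("pics/w8.png",c["pixels"][:,:,::-1])
E
```

```text
t 15.95 pos [0.4699 0.062  0.0799] rot [179.9   0.3 -40.9] q [ -17.   21.    3.  123.   -2.   36. -144.] w -0.0001
 R 0.0606 phi 138.1 Frad 15.6 Ftan -0.0 Fz 9.4
```

View pics/w8.png

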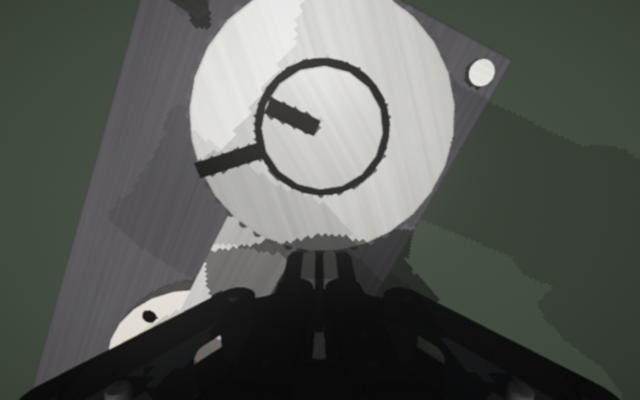

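```bash

for i in 1 2 3; do python3 -m creep '[[[0,0.0002,0.005,0,0,0,-0.087],[0,0.0009,0.01,0,0,0,-0.175],[0,0.002,0.0149,0,0,0,-0.262],[0,0.0035,0.0197,0,0,0,-0.349],[0,0.0054,0.0243,0,0,0,-0.436],[0,0.0077,0.0288,0,0,0,-0.524],[0,0.0104,0.033,0,0,0,-0.611],[0,0.0135,0.037,0,0,0,-0.698]]]' >/dev/null; python3 - <<'E'
from h import *
st()
s=state();c=read_camera("wrist");cv2.imwrite("pics/w9_%d.png"%(s["clock"]*10),c["pixels"][:,:,::-1])
E
done;cp pics/$(ls -t pics|head -1) pics/last9.png
```

```text
t 16.67 pos [0.4542 0.0228 0.0792] rot [180.    0.5  -0.8] q [  -5.   20.   -6.  125.    4.   35. -105.] w -0.0001
 R 0.0608 phi 178.8 Frad 11.6 Ftan -2.4 Fz 9.0
t 17.38 pos [ 0.4678 -0.017   0.0791] rot [-179.9    0.4   39.1] q [  7.  22. -15. 123.  10.  37. -66.] w -0.0002
 R 0.0609 phi -140.8 Frad 8.3 Ftan -2.6 Fz 4.7
t 18.10 pos [ 0.5034 -0.0385  0.0792] rot [-179.8    0.2   79. ] q [ 17.  25. -24. 118.  16.  40. -29.] w -0.0001
 R 0.0611 phi -101.0 Frad 5.8 Ftan -2.6 Fz -0.6
```

View pics/last9.png

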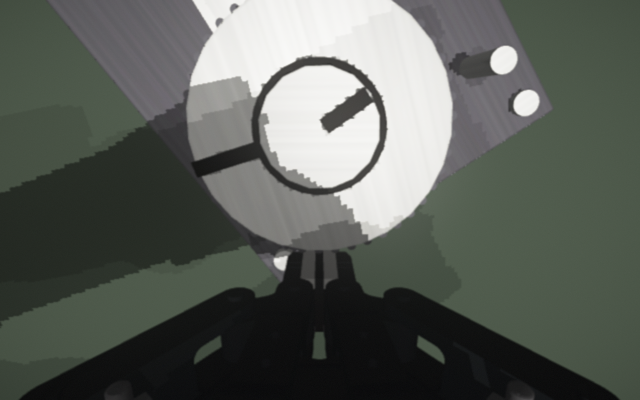

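No slip; the line is at (197,170). I'll press in about 1 mm for the next arcs.

```bash

for i in 1 2 3; do python3 -m creep '[[[0,0.0009,0.005,0,0,0,-0.087],[0,0.0017,0.01,0,0,0,-0.175],[0,0.0029,0.0149,0,0,0,-0.262],[0,0.0044,0.0197,0,0,0,-0.349],[0,0.0063,0.0243,0,0,0,-0.436],[0,0.0086,0.0288,0,0,0,-0.524],[0,0.0113,0.033,0,0,0,-0.611],[0,0.0144,0.037,0,0,0,-0.698]]]' >/dev/null; python3 - <<'E'
from h import *
st()
s=state();c=read_camera("wrist");cv2.imwrite("pics/w10_%d.png"%(s["clock"]*10),c["pixels"][:,:,::-1])
E
done;cp pics/$(ls -t pics|head -1) pics/last10.png
```

```text
t 18.82 pos [ 0.5443 -0.0322  0.0795] rot [-179.9    0.2  118.9] q [ 22.  30. -33. 112.  23.  44.   5.] w -0.0001
 R 0.0612 phi -61.3 Frad 5.8 Ftan -1.9 Fz -2.5
t 19.53 pos [ 0.5719 -0.001   0.0801] rot [-179.9    0.3  158.9] q [ 25.  35. -42. 108.  31.  48.  37.] w -0.0003
 R 0.0612 phi -21.6 Frad 5.1 Ftan -2.4 Fz -2.8
t 20.25 pos [0.5731 0.0408 0.0806] rot [-179.9    0.3 -161. ] q [ 27.  38. -51. 108.  38.  52.  67.] w -0.0004
 R 0.0612 phi 18.3 Frad 6.2 Ftan -2.0 Fz -2.7
```

View pics/last10.png

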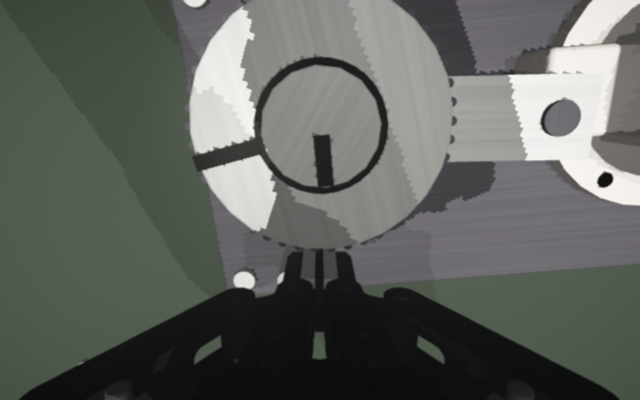

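```bash

python3 -m creep '[[[0,0.0009,0.005,0,0,0,-0.087],[0,0.002,0.01,0,0,0,-0.175],[0,0.0032,0.0149,0,0,0,-0.262],[0,0.0047,0.0197,0,0,0,-0.349],[0,0.0066,0.0243,0,0,0,-0.436],[0,0.0089,0.0288,0,0,0,-0.524],[0,0.0116,0.033,0,0,0,-0.611],[0,0.0147,0.037,0,0,0,-0.698]]]' >/dev/null; python3 - <<'E'
from h import *
st()
s=state();c=read_camera("wrist");cv2.imwrite("pics/w11.png",c["pixels"][:,:,::-1])
E
```

```text
t 20.97 pos [0.5469 0.0736 0.0808] rot [-179.8    0.4 -120.9] q [ 30.  41. -60. 111.  44.  55.  98.] w -0.0001
 R 0.0611 phi 58.5 Frad 8.2 Ftan -2.2 Fz -2.8
```

View pics/w11.png

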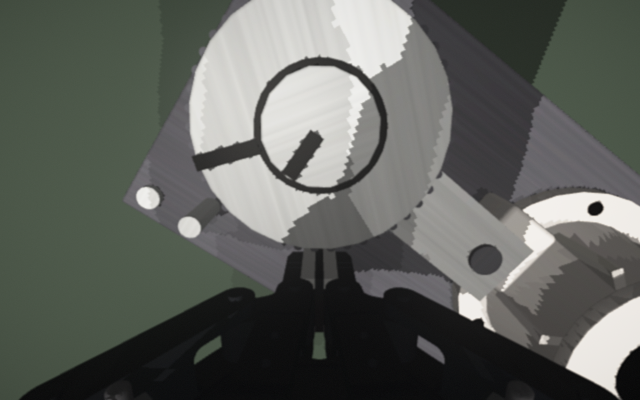

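```bash
python3 - <<'E'
from h import *
s=state();c=read_camera("wrist")
# line directions from both ends
m0,m1=wat(c,s,(259,146),.098),wat(c,s,(197,163),.098);i0,i1=wat(c,s,(317,134),.1),wat(c,s,(291,176),.1)
a=lambda p,q:np.degrees(np.arctan2(*(q-p)[[1,0]]))
print(a(m0,m1),a(i0,i1),np.linalg.norm(m1-m0),np.linalg.norm(i1-i0))
cc=wat(c,s,(321,125),.1);print(cc,a(cc,m1),a(cc,i1))
E
python3 -m creep '[[[0,0.0007,0.005,0,0,0,-0.087],[0,0.0014,0.01,0,0,0,-0.175],[0,0.0026,0.0149,0,0,0,-0.262],[0,0.0041,0.0197,0,0,0,-0.349],[0,0.006,0.0243,0,0,0,-0.436],[0,0.0083,0.0288,0,0,0,-0.524],[0,0.011,0.033,0,0,0,-0.611],[0,0.011,0.033,0,0,0,-0.611]]]' >/dev/null; python3 - <<'E'
from h import *
st()
s=state();c=read_camera("wrist");cv2.imwrite("pics/w12.png",c["pixels"][:,:,::-1])
E
```

```text
-15.512799366012649 27.2252215015381 0.024737084297701512 0.018496414060409576
[0.51375781 0.02172882 0.1       ] -13.725212288151486 28.479103575046288
t 21.73 pos [0.5106 0.0823 0.0807] rot [-179.8    0.2  -85.8] q [ 35.  43. -68. 115.  49.  57. 126.] w 0.0002
 R 0.0609 phi 94.1 Frad 6.9 Ftan -0.1 Fz 0.5
```

View pics/w12.png

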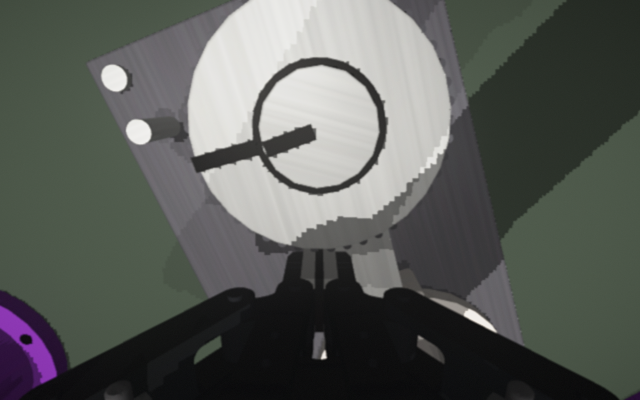

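```bash
python3 - <<'E'
from h import *
s=state();c=read_camera("wrist")
im=c["pixels"];cv2.imwrite("pics/w12z.png",cv2.resize(im[90:210,170:350,::-1],None,fx=4.4,fy=4.4,interpolation=cv2.INTER_CUBIC))
g=im.max(2)
def axis(box,z,cond):
    x0,x1,y0,y1=box;ys,xs=np.nonzero(g[y0:y1,x0:x1]<75);P=np.array([wat(c,s,(x+x0,y+y0),z)[:2] for x,y in zip(xs,ys)])
    P=P[cond(np.linalg.norm(P-C,axis=1))]
    d=np.linalg.svd(P-P.mean(0))[2][0];d*=np.sign(d@(P.mean(0)-C));print(len(P),P.mean(0),np.degrees(np.arctan2(d[1],d[0])),np.degrees(np.arctan2(*(P.mean(0)-C)[::-1])))
axis((190,262,130,185),.098,lambda r:(r>.027)&(r<.046))
axis((255,325,115,165),.1,lambda r:(r<.018))
E
```

```text
746 [0.54897127 0.03457515] 19.833013115502503 21.05113346238301
615 [0.52437744 0.0263827 ] 24.01973108742063 27.505321896872474
```

View pics/w12z.png

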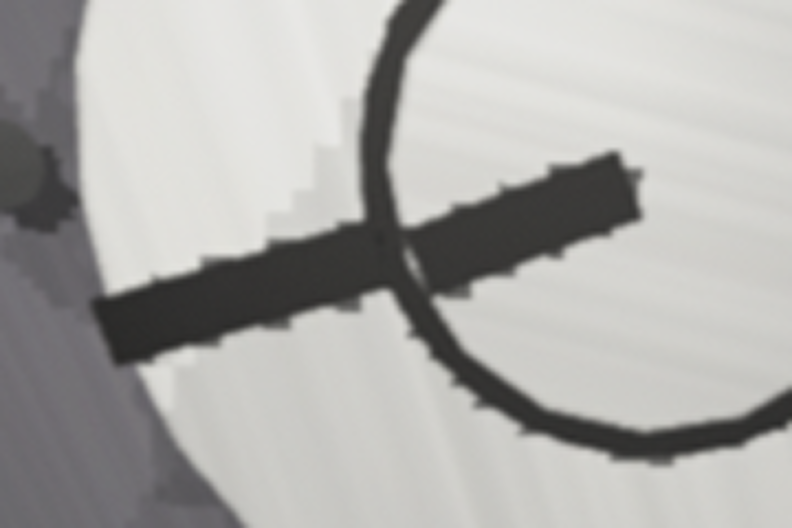

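The lines are about 4–5° short of meeting. One more small nudge, then I'll back off and look.

```bash

python3 -m creep '[[[0,0.0003,0.0025,0,0,0,-0.044],[0,0.0006,0.0045,0,0,0,-0.075],[0,0.0006,0.0045,0,0,0,-0.075],[0,-0.003,0.004,0,0,0,-0.075],[0,-0.01,0.004,0,0,0,-0.075],[0,-0.018,0.004,0,0,0,-0.075],[0,-0.022,0.004,-0.01,0,0,-0.075],[0,-0.022,0.004,-0.02,0,0,-0.075]]]' >/dev/null; python3 - <<'E'
from h import *
st()
s=state();c=read_camera("wrist");cv2.imwrite("pics/w13.png",c["pixels"][:,:,::-1])
c=read_camera("top");cv2.imwrite("pics/t13.png",cv2.resize(c["pixels"][140:260,210:360,::-1],None,fx=5,fy=5,interpolation=cv2.INTER_CUBIC))
E
```

```text
t 22.50 pos [0.5036 0.1031 0.1001] rot [180.    0.  -81.7] q [ 34.  42. -71. 114.  47.  59. 128.] w -0.0003
 R 0.0824 phi 97.9 Frad 0.0 Ftan -0.0 Fz 0.4
```

View pics/w13.png

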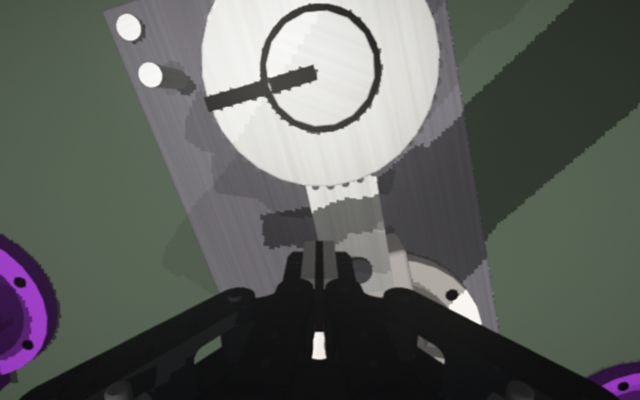

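View pics/t13.png

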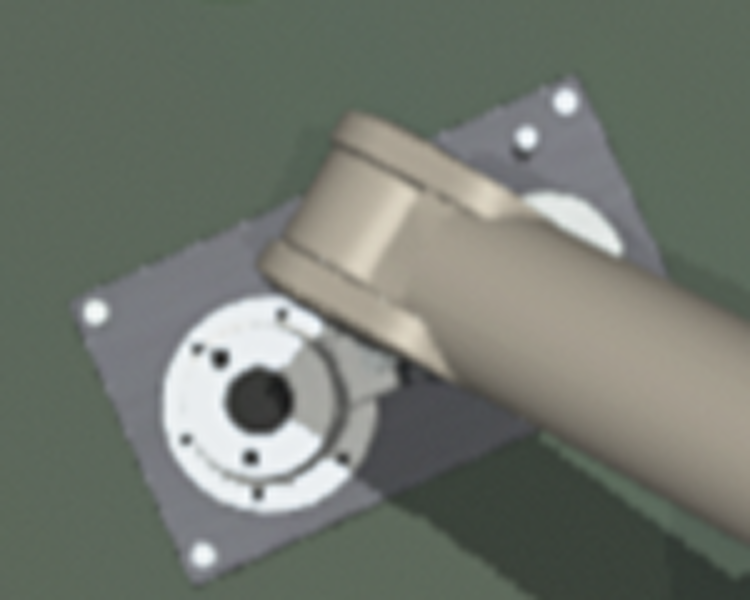

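Lines: the ring's line, (207,103) to (268,87), and the stud's line, (270,87) to (316,72), are collinear. By count that is the second meeting. The strap is still over the lug. Next I'll move to the strap's anticlockwise side.

```bash
python3 -c "
from h import *
goal(0.4376,0.0924,0.14,-82)
s=state();c=read_camera('wrist')
print([np.degrees(np.arctan2(*(wat(c,s,uv,.066)[:2]-C)[::-1])) for uv in [(361,268)]])"

```

```text
shift [ 0.0006  0.0682 -0.0389] rot [-0.003  0.     0.004]
[np.float64(110.09845802350593)]
```

```bash

python3 -m creep '[[[0,0,0,-0.02,0,0,0],[0,0,0,-0.04,0,0,0.06],[0,0,0.015,-0.045,0,0,0.18],[0,0,0.035,-0.045,0,0,0.3],[0,0,0.055,-0.045,0,0,0.42],[0,0,0.068,-0.045,0,0,0.54],[0,0,0.068,-0.045,0,0,0.66],[0,0,0.068,-0.045,0,0,0.78]]]' >/dev/null
python3 -m creep '[[[0,0,0,0,0,0,0.12],[0,0,0,0,0,0,0.24],[0,0,0,0,0,0,0.36],[0,0,0,0,0,0,0.48],[0,0,0,0,0,0,0.55],[0,0,0,0,0,0,0.55]]]' >/dev/null
python3 - <<'E'
from h import *
st();goal(0.4376,0.0924,0.060,202)
s=state();c=read_camera("wrist");cv2.imwrite("pics/w14.png",c["pixels"][:,:,::-1])
c=read_camera("top");cv2.imwrite("pics/t14.png",cv2.resize(c["pixels"][140:260,210:360,::-1],None,fx=5,fy=5,interpolation=cv2.INTER_CUBIC))
E
```

```text
t 23.82 pos [0.4367 0.0918 0.1444] rot [-179.9    0.  -158.2] q [ 32.  24. -62. 121.  27.  50.  66.] w -0.0002
 R 0.1052 phi 138.1 Frad -0.7 Ftan 0.4 Fz -0.0
shift [-0.0011  0.0004  0.0844] rot [-0.001  0.    -0.003]
```

View pics/w14.png

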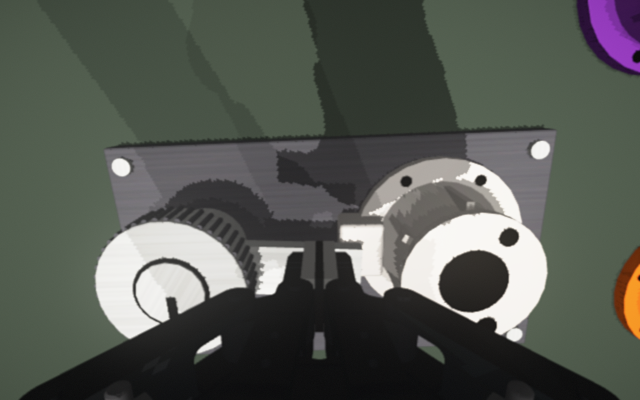

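View pics/t14.png

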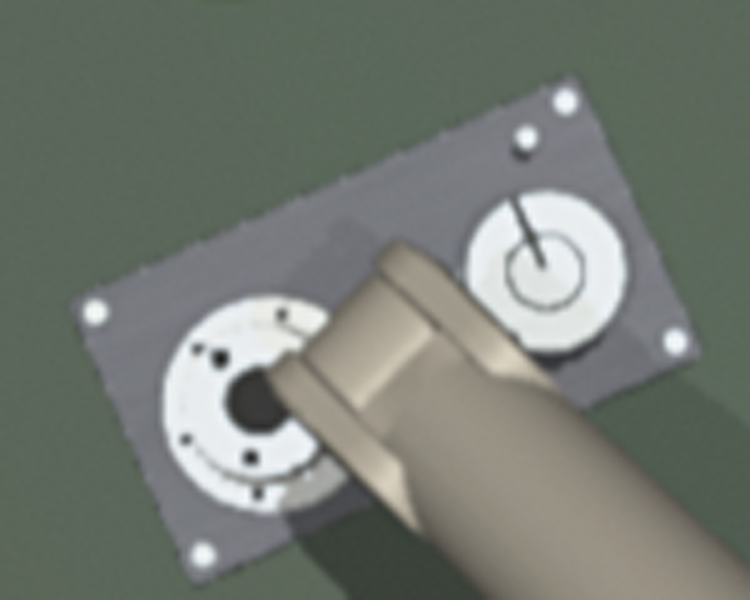

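The top view confirms it: the ring's line and the stud's line form one line at (528,230). Now lowering slowly beside the strap and watching the force.

```bash

python3 -m creep '[[[0,0,0,0.015,0,0,0],[0,0,0,0.03,0,0,0],[0,0,0,0.045,0,0,0],[0,0,0,0.055,0,0,0],[0,0,0,0.055,0,0,0]]]' >/dev/null; python3 -c "
from h import *
st()"
python3 -m creep '[[[0,0,0,0.01,0,0,0],[0,0,0,0.02,0,0,0],[0,0,0,0.028,0,0,0],[0,0,0,0.029,0,0,0],[0,0,0,0.029,0,0,0]]]' >/dev/null
python3 - <<'E'
from h import *
st()
s=state();c=read_camera("scene");cv2.imwrite("pics/s15.png",cv2.resize(c["pixels"][140:290,270:450,::-1],None,fx=4,fy=4,interpolation=cv2.INTER_CUBIC))
E
```

```text
t 24.33 pos [0.4355 0.0918 0.0876] rot [ 179.9   -0.2 -157.9] q [ 27.  29. -56. 124.  34.  45.  60.] w 0.0002
 R 0.1061 phi 138.5 Frad 0.2 Ftan 1.0 Fz -0.0
t 24.75 pos [0.4364 0.0923 0.0598] rot [ 1.80e+02 -1.00e-01 -1.58e+02] q [ 24.  31. -53. 125.  38.  42.  57.] w 0.0000
 R 0.1058 phi 138.0 Frad 0.7 Ftan 0.4 Fz 0.2
```

View pics/s15.png

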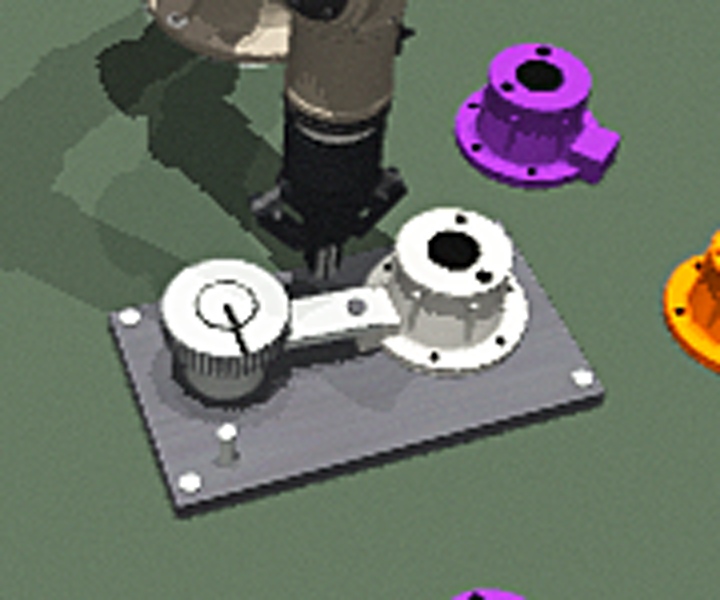

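The tip is beside the strap at its height, clear of the ring and the casting. Moving in to touch.

```bash

python3 -m creep '[[[0,-0.004,0,0,0,0,0],[0,-0.008,0,0,0,0,0],[0,-0.01,0,0,0,0,0],[0,-0.012,0,0,0,0,0],[0,-0.014,0,0,0,0,0],[0,-0.016,0,0,0,0,0],[0,-0.016,0,0,0,0,0]]]' ; python3 -c "
from h import *
st();s=state();R=Ro.from_euler('xyz',s['eef_rot'],degrees=True);print(R.inv().apply(np.array([*C,.06])-s['position']))"
```

```text
clock: 25.38
position: [0.452, 0.0985, 0.0604]
eef_rot: [180.0, 0.0, -158.0]
contact_force: [0.8, 0.5, -0.5]
width: 0.0
t 25.38 pos [0.452  0.0985 0.0604] rot [ 180.    0. -158.] q [ 23.  32. -53. 123.  38.  43.  57.] w 0.0000
 R 0.0995 phi 129.3 Frad -0.2 Ftan -1.0 Fz -0.5
[-0.02955732 -0.09499912  0.00037346]
```

```bash

python3 -m creep '[[[0,-0.005,0.0014,0,0,0,0.052],[0,-0.0101,0.0026,0,0,0,0.105],[0,-0.0152,0.0035,0,0,0,0.157],[0,-0.0204,0.0042,0,0,0,0.209],[0,-0.0256,0.0045,0,0,0,0.262],[0,-0.0308,0.0046,0,0,0,0.314],[0,-0.036,0.0044,0,0,0,0.367],[0,-0.0412,0.004,0,0,0,0.419]]]' >/dev/null; python3 - <<'E'
from h import *
st();s=state();R=Ro.from_euler('xyz',s['eef_rot'],degrees=True);print(R.inv().apply(np.array([*C,.06])-s['position']))
c=read_camera("scene");cv2.imwrite("pics/s16.png",cv2.resize(c["pixels"][140:290,270:450,::-1],None,fx=4,fy=4,interpolation=cv2.INTER_CUBIC))
E
```

```text
t 26.05 pos [0.4875 0.1172 0.06  ] rot [-1.800e+02 -1.000e-01  1.779e+02] q [ 16.  33. -46. 118.  35.  44.  36.] w 0.0001
 R 0.0996 phi 106.0 Frad 0.4 Ftan 2.6 Fz 0.3
[-3.10096549e-02 -9.45993141e-02 -1.51284699e-06]
```

View pics/s16.png

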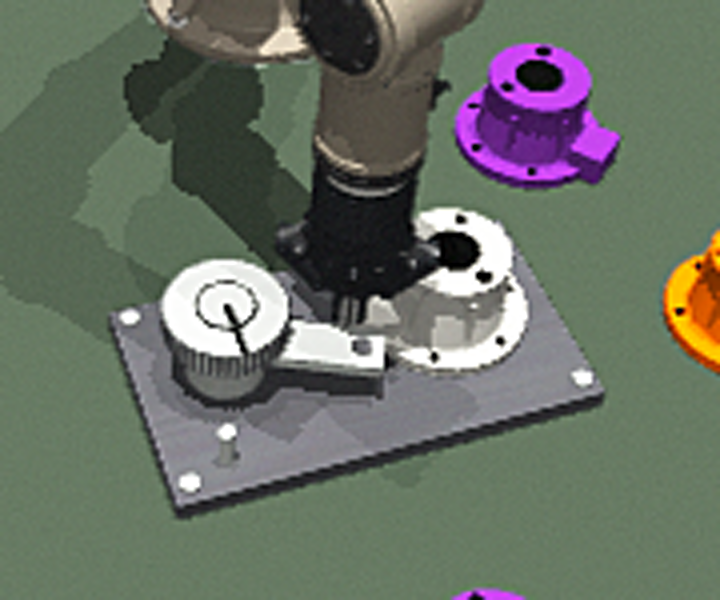

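The strap is moving with 2.6 N, and the ring and casting haven't moved. Continuing.

```bash

for i in 1 2; do python3 -m creep '[[[0,-0.005,0.0014,0,0,0,0.052],[0,-0.0101,0.0026,0,0,0,0.105],[0,-0.0152,0.0035,0,0,0,0.157],[0,-0.0204,0.0042,0,0,0,0.209],[0,-0.0256,0.0045,0,0,0,0.262],[0,-0.0308,0.0046,0,0,0,0.314],[0,-0.036,0.0044,0,0,0,0.367],[0,-0.0412,0.004,0,0,0,0.419]]]' >/dev/null; python3 - <<'E'
from h import *
st();s=state();R=Ro.from_euler('xyz',s['eef_rot'],degrees=True);print(R.inv().apply(np.array([*C,.06])-s['position']))
c=read_camera("scene");cv2.imwrite("pics/s17.png",cv2.resize(c["pixels"][140:290,270:450,::-1],None,fx=4,fy=4,interpolation=cv2.INTER_CUBIC))
E
done
```

```text
t 26.77 pos [0.5288 0.1202 0.06  ] rot [-1.80e+02 -1.00e-01  1.54e+02] q [ 12.  34. -40. 113.  31.  44.  18.] w -0.0001
 R 0.0997 phi 82.0 Frad 0.7 Ftan 1.3 Fz 0.2
[-3.09308194e-02 -9.47666081e-02  4.94686125e-05]
t 27.48 pos [0.5678 0.1061 0.0601] rot [-1.8e+02 -1.0e-01  1.3e+02] q [  9.  35. -34. 108.  27.  45.   1.] w 0.0003
 R 0.0997 phi 58.0 Frad 1.1 Ftan 2.3 Fz -0.4
[-3.08216941e-02 -9.48158964e-02  7.33475142e-05]
```

View pics/s17.png

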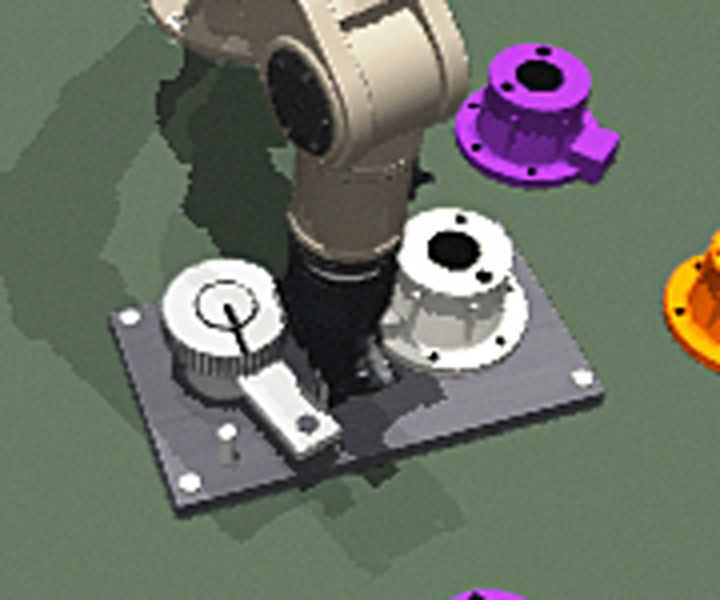

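```bash

python3 -m creep '[[[0,-0.0033,0.001,0,0,0,0.035],[0,-0.0067,0.0019,0,0,0,0.07],[0,-0.0101,0.0026,0,0,0,0.105],[0,-0.0135,0.0032,0,0,0,0.14],[0,-0.017,0.0038,0,0,0,0.175],[0,-0.0187,0.004,0,0,0,0.192],[0,-0.0187,0.004,0,0,0,0.192]]]' >/dev/null; python3 - <<'E'
from h import *
st();s=state();R=Ro.from_euler('xyz',s['eef_rot'],degrees=True);print(R.inv().apply(np.array([*C,.06])-s['position']))
c=read_camera("scene");cv2.imwrite("pics/s18.png",cv2.resize(c["pixels"][140:290,270:450,::-1],None,fx=4,fy=4,interpolation=cv2.INTER_CUBIC))
E
```

```text
t 28.12 pos [0.5839 0.0931 0.0603] rot [180.    0.  118.9] q [  8.  35. -31. 107.  25.  45.  -7.] w -0.0001
 R 0.0994 phi 46.1 Frad -0.2 Ftan 0.1 Fz 0.2
[-0.02943426 -0.09492114  0.0002974 ]
```

View pics/s18.png

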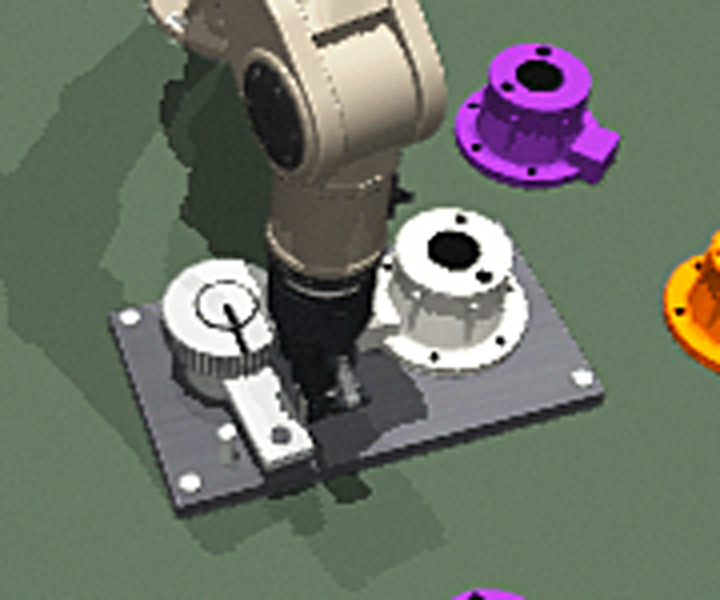

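The strap is up against the pin. Backing away and up to check from above.

```bash

python3 -m creep '[[[0,0.008,0,0,0,0,0],[0,0.018,0,0,0,0,0],[0,0.02,0,-0.02,0,0,0],[0,0.02,0,-0.05,0,0,0],[0,0.02,0,-0.08,0,0,0],[0,0.02,0.02,-0.12,0,0,0],[0,0.04,0.05,-0.15,0,0,0],[0,0.06,0.08,-0.15,0,0,0]]]' >/dev/null
python3 -m creep '[[[0,0.03,0.03,0,0,0,0],[0,0.06,0.05,0,0,0,0],[0,0.09,0.05,0,0,0,0],[0,0.12,0.05,0,0,0,0],[0,0.15,0.05,0,0,0,0],[0,0.15,0.05,0,0,0,0]]]' >/dev/null
python3 - <<'E'
from h import *
st()
c=read_camera("top");cv2.imwrite("pics/t19.png",cv2.resize(c["pixels"][140:260,210:360,::-1],None,fx=5,fy=5,interpolation=cv2.INTER_CUBIC));cv2.imwrite("pics/t19f.png",c["pixels"][:,:,::-1])
a=np.radians(115-90-0)
for k in (1.3,1.4,1.5):
    t=np.radians(115)-k;print(k,[(proj(c,[*(C+.125*np.array([np.cos(t),np.sin(t)])),.066])[0]-[210,140])*5])
c=read_camera("scene");cv2.imwrite("pics/s19.png",cv2.resize(c["pixels"][140:290,270:450,::-1],None,fx=4,fy=4,interpolation=cv2.INTER_CUBIC))
E
```

```text
t 29.33 pos [0.5884 0.3492 0.2107] rot [-180.    -0.3  119.7] q [-12.  34. -36.  87.  20.  66. -22.] w -0.0003
 R 0.3358 phi 77.4 Frad -0.2 Ftan 0.7 Fz 0.2
1.3 [array([415.21979676, 121.47092294])]
1.4 [array([430.98331817, 109.3358854 ])]
1.5 [array([447.87508537,  98.82700515])]
```

View pics/t19.png

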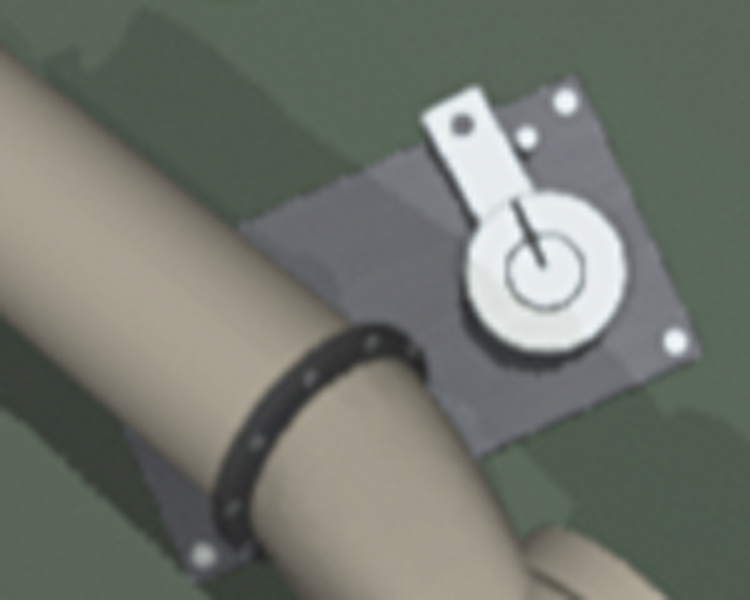

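View pics/t19f.png

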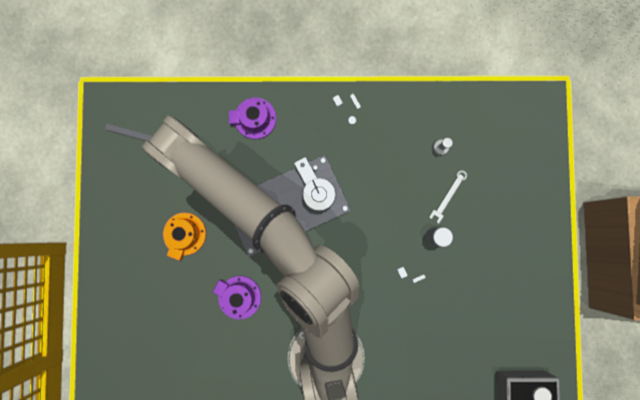

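View pics/s19.png

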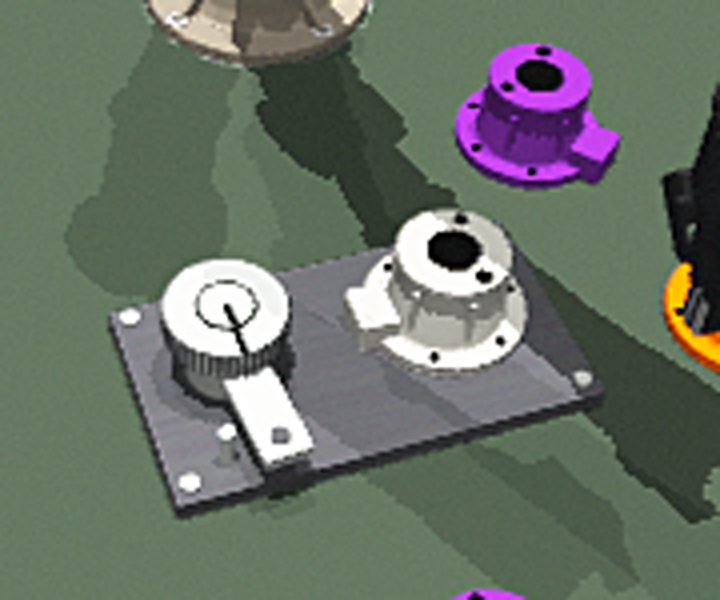

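The strap's end is at (451,103) in the crop, which matches 1.5 rad (448,99). The lines still meet, the casting is where it was, and the wrench, can and gauge haven't moved. The arm is clear of everything, so I'm handing in.

```bash
python3 -c "
from cell import workorder,state
print(workorder.sign_off());print(state()['clock'])"
```

```text
the job is handed in; nothing more can be done
None
the job is handed in; nothing more can be done
```

The job is handed in: the ring is at the second meeting of the lines, the strap is at its stop and the casting is free. Nothing was gripped or lifted. `sign_off` gave no verdict, so everything below comes from my own checks.

- **Ring:** I rolled it anticlockwise with the shut fingertips against the rim, in two strokes with one wrist rewind. It went from about 1.27 rad, past the first meeting, to the second. The last wrist and top pictures show the two lines as one straight line. Counting the strokes agrees with 12.57 rad to within a few degrees.
- **Strap:** I then pushed it clockwise with one side of the fingertip, at no more than about 3 N in the readings. The last top picture puts its end where 1.5 rad would be, against the stop pin.
- **Casting and bystanders:** the pictures show the casting, wrench, can and gauge where they were. I compared these by eye and did not measure them.
- **Arm:** it ended clear of everything at about 29 s, well inside the 67 s limit.

One check disagreed: single readings of the line angles differed by up to about 7°. I therefore set the final position by lining up the two lines in the picture, well inside the allowed 0.25 rad (14°).

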